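# Bolt the loaded jig to its shuttle

## Robot

A 6-joint arm with a two-finger parallel gripper is mounted at the origin on the work surface. World frame = base frame: x ahead of the robot, y to its left, z up, the work surface at z = 0. Lengths are in m, angles in rad, forces in N, time in s.
With the tool pointing down it reaches from about 0.3 to 0.875 m from the base axis. Payload 6.4 kg.
Tool frame: the origin (TCP) lies between the finger pads; the fingertips stand 19 mm ahead of it and the grasp point (between the pads) is the TCP; z points along the fingers, y is the line along which they close (so a half turn about z gives the same grasp; the last joint's range is limited). The gripper opens to 85 mm and grips with 20 to 120 N. Pads are 22 mm wide; open, the fingers measure 114 mm over their backs; the gripper's body (76 mm by 85 mm) begins 54 mm behind the grasp point. The pads swing forward as they close: fully open they stand 13 mm farther back than shut.
Start: joints at [1.067, 0.181, 1.607, -0, 1.354, -0.206], TCP at [0.169, 0.55, 0.25] pointing down, gripper open.
Joint ranges: [-2.99, 2.99], [-0.89, 2.07], [0.3, 2.58], [-1.14, 4.28], [0, 2.63], [-3.12, 3.12]. Speed limits (rad/s): [2.57, 2.57, 3.01, 3.14, 3.14, 3.14].

## Interface

Orientations are given as a rotation vector (axis times angle).
In Python, from bench import movep, movel, movej, move_gripper, sleep, ik, state, get_image, camera_info, MotionError, sign_off, cut_out gives the robot as it stands. Calls block until the motion is done:
- movep(position, orientation): joint-space move of the TCP to a pose.
- movel(position, v=0.15, rot=None, contact_N=None): straight line of the TCP; rot=None keeps the orientation; v is the mean speed in m/s. With contact_N (N) it stops when the force on the tool has changed by that much, and returns True; else False.
- movej(angles): joint-space move.
- move_gripper(opening): finger opening in m; the grip force is fixed at half the most; returns when the fingers have stopped.
- sleep(seconds).
- ik(position, orientation): joint angles nearest the present ones, or None.
- state(): the state.
- get_image(name): name is "side" or "top"; returns (picture, depth): 384x512x3 uint8, blue, green, red; 384x512 float32, m along the optical axis (not along the pixel's ray), 0 where there is no reading.
- camera_info(name): a dict with "fx", "fy", "cx", "cy" (pixels), "R" (3x3) and "t" (3): a world point X has camera coordinates R X + t. Camera axes: x right, y down, z forward; pixel columns grow to the right and rows downward; lengths in m; the calibration is good to about 2 mm. A picture is of the moment at which its call begins. camera_info takes no time and is no camera call.
A pose or a line that the arm cannot do raises MotionError and nothing moves.
- sign_off(): hands the job in; it is judged then, once.
Trained networks look in the newest picture that a camera, given by its name, has taken for a name from the list of things; names that differ only in an ending like _2 or _b are one class to them, and where a whole thing is asked for, a point or a joint stands for the part that bears it (a point fixed in the world has none). Each returns a list of dicts, best first, with "p" (0 to 1); they miss things now and then, are a little off and sometimes report something else, mostly with a low value. They report only what shows in the picture. A call takes as long as a camera call.
- cut_out(name, camera): "region" (384x512 bool, what is visible of it) and "extent" ([left, top, right, bottom] in pixels, round what is visible of it).
The state is a dict: "time_s": time; "joints": joint angles; "qvel": joint speeds; "joint_torque": joint torques, N m; "ee_pos": TCP position; "ee_rot": TCP orientation; "ft_force": force on the tool from outside, world axes, zero at the start; "ft_torque": the same for the moment, N m; "gripper_width": finger opening in m; "finger_force": force on a finger pad.
Only numpy, scipy, OpenCV 4.12 (cv2) and the standard library are available. Lean on these libraries where they do the work, as an engineer would, in place of code of your own. Each camera call takes 0.05 s, during which the arm holds its last target. There are 200 camera calls.

## Task

The jig full of contact clips lies on its shuttle, but its slide bolt is still drawn back and held by the red spring catch. With one fingertip hold that catch's red pad right down, and keep it down while your other fingertip pushes the bolt's black tab until the bolt is fully home in the jig's keeper; then take your hand away so that the catch springs up and locks the bolt. Only press and push: do not lift or shift the jig, and leave the other shuttle, which is bolted already, and the loose things alone.

Things in the scene. Friction and masses are not known exactly. Their poses are not given: they have to be found in the camera images.
- shuttle: The shuttle to work on: aluminium carrier 320 x 200 mm, top 30 mm above the table, fixed; carries the jig with white-strip contact clips and, towards the robot, the slide bolt and red catch. Origin: middle of its underside. +x: the way the bolt goes home (towards the jig), +y its left, +z up. In its frame: bolt's centre line y = -20 mm; red pad x = -152 to -82, y = +10 to +34 mm.
- bolt (a joint): Travel of the slide bolt along the shuttle's +x: 0 = drawn back (start, within 1 mm), 0.030 m = fully home against its stop, nose through the jig's keeper. Drag about 2.5 N (more when pushed fast); stays where left. While the catch is up, its tooth sits in a notch of the bolt and blocks it after 1.5 mm: one notch for drawn, one for home.
- bolt_tab (a point): Middle of the rear face (robot's side) of the bolt's black upright tab; push it towards the shuttle's +x. Moves with the bolt. Tab 24 mm wide (y), 7 mm thick, 56 to 86 mm above the table; this point at 71 mm. Bolt drawn: at x = -121.5, y = -22 mm in the shuttle's frame. The bolt bar and the steel staple behind the tab reach 60 mm: a fingertip behind the tab must stay higher.
- catch (a joint): Angle of the red spring catch: 0 = up (tooth in the bolt's notch), 0.40 rad = at its stop. The tooth clears the bolt from about 0.19; hold it past 0.22. A rocker on a shaft along the bolt at y = 0 of the shuttle, 68 mm above the table (bearings to 73): pressing the pad lifts the tooth, which stands over the bolt 56 mm ahead of the tab's rear face. Springs back; 2.5 N at the pad's middle starts it, 5.5 N at the stop.
- catch_pad (a point): Middle of the top face of the red ribbed catch pad, 70 mm long (along the bolt) and 24 mm wide, so a fingertip can glide along it. Up: 74 mm above the table, sloping up 0.2 rad to its outer edge; at the stop: 66 mm, sloping down 0.2 rad. At x = -117, y = +22 mm in the shuttle's frame, 44 mm to the +y side of the tab's middle. Moves with the catch.
- jig: The loaded jig: orange-brown plate 170 x 170 mm, 23 mm thick, with eight steel and white contact clips, loose in its nest on the shuttle (1.5 mm play), with the steel keeper staple (22 mm opening) that the bolt enters. 0.7 kg. Origin: middle of its underside, 30 mm above the table, 55 mm ahead (+x) of the shuttle's origin.
- other_shuttle: The second shuttle, same build, size, origin and axes, carrying the jig with the windowed cover plate. Its bolt is already home. Leave it alone.
- other_bolt (a joint): Travel of the other shuttle's bolt, at 0.030 m (home) from the start.
- other_catch (a joint): Angle of the other shuttle's red catch, 0 (up) from the start.
- other_jig: The other jig: brown plate 170 x 170 mm with eight dark windows, on the other shuttle. Origin: middle of its underside. Leave it alone.
- locating_pin: Bystander: a brass locating pin, 12 mm thick with an 18 mm head, 34 mm high, standing on the shuttle 52 to 60 mm outwards (+y) of the red pad's middle. Origin: middle of its underside.
- hex_key: Bystander: a dark steel hex key, 64 x 20 mm, 5 mm thick, lying on the shuttle about 55 mm from the bolt, on the side away from the catch. Origin: on its underside, by the middle of its long arm.
- screw_cup: Bystander: a small aluminium cup for screws, 34 mm wide, 22 mm high, standing on the other shuttle. Origin: middle of its underside.
- torque_driver: Bystander: a blue-handled screwdriver, 150 mm long, lying across the other jig. Origin: on its underside.
- threadlock: Bystander: a small red bottle, 32 mm wide, 85 mm high, on the mat at the robot's right. Origin: middle of its underside.
- clip_tray: Bystander: a black two-part tray of clips, 90 x 70 x 28 mm, on the mat at the robot's left. Origin: middle of its underside.
- bit_block: Bystander: a grey block of screw bits, 100 x 45 mm, 49 mm high with its bits, on the mat at the robot's right. Origin: middle of its underside.

How it is judged:
By the outcome, as a careful person would: the job done as asked, in the order asked, and still so for the second after the job is handed in, with the robot touching nothing.
It also fails if it takes over 35 s, if anything falls off the work surface, if the arm or the gripper's body presses on something with over 40 N, if the wrist force passes 120 N, or if a joint passes its speed limit or range.

## Working session

There is one attempt and no reset: what is moved stays moved. The work goes in short steps, each a Python script; the robot and the scene stay as the last script left them, time stands still between calls to the robot, and variables do not carry over. Pictures are saved under pics/ and viewed, at most 10 in all, crops included, and the job is handed in when it is done.

```bash
mkdir -p pics; ls; cat > h.py <<'E'
import numpy as np, cv2
from bench import *
def pts(cam, depth, mask):
    c=camera_info(cam); v,u=np.nonzero(mask&(depth>0)); z=depth[v,u]
    P=np.stack([(u-c["cx"])/c["fx"]*z,(v-c["cy"])/c["fy"]*z,z],1)
    return (P-np.array(c["t"]))@np.array(c["R"])
E
python3 - <<'E'
from h import *
for cam in ("top","side"):
    im,d=get_image(cam); cv2.imwrite(f"pics/{cam}1.png",im)
    np.savez(f"{cam}1.npz",im=im,d=d)
    for n in ("shuttle","catch_pad","bolt_tab","jig","locating_pin"):
        for r in cut_out(n,cam)[:3]:
            p=pts(cam,d,r["region"]); print(cam,n,round(r["p"],2),np.round(r["extent"]),np.round(np.median(p,0),3) if len(p) else None)
print(state()["time_s"], state()["ee_rot"])
E
```

```text
pics
top shuttle 0.78 [273. 122. 352. 230.] [ 0.524 -0.158  0.032]
top shuttle 0.5 [302. 196. 324. 226.] [ 0.49  -0.14   0.072]
top shuttle 0.4 [ 99. 176. 132. 216.] [0.534 0.431 0.007]
top catch_pad 0.64 [296. 195. 322. 227.] [ 0.487 -0.14   0.072]
top bolt_tab 0.52 [312. 188. 324. 227.] [ 0.494 -0.176  0.056]
top jig 0.69 [283. 124. 348. 190.] [ 0.651 -0.173  0.051]
side shuttle 0.98 [240. 226. 365. 292.] [ 0.511 -0.206  0.032]
side shuttle 0.21 [253. 232. 257. 238.] [ 0.496 -0.08   0.059]
side catch_pad 0.65 [254. 233. 290. 253.] [ 0.493 -0.145  0.073]
side jig 0.94 [279. 210. 359. 266.] [ 0.644 -0.194  0.052]
side locating_pin 0.55 [253. 229. 261. 240.] [ 0.496 -0.08   0.06 ]
side locating_pin 0.19 [218. 169. 284. 204.] [0.639 0.148 0.052]
0.6 [4.66077958e-01 3.10682564e+00 2.78333180e-05]
```

```bash
python3 - <<'E'
import cv2
a=cv2.imread("pics/top1.png")[100:250,150:370];b=cv2.imread("pics/side1.png")[150:310,190:390]
cv2.imwrite("pics/a.png",cv2.resize(a,None,fx=3.6,fy=3.6,interpolation=2));cv2.imwrite("pics/b.png",cv2.resize(b,None,fx=3.7,fy=3.7,interpolation=2))
E
```

```text
(no output)
```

View pics/a.png

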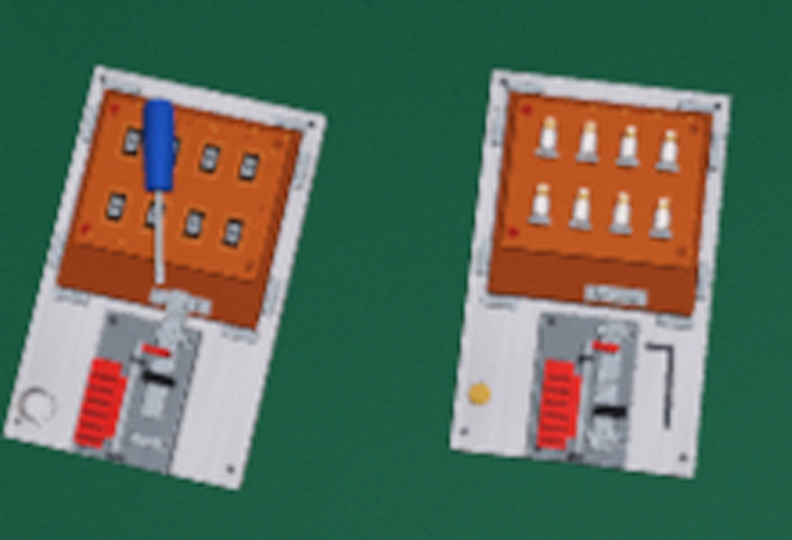

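View pics/b.png

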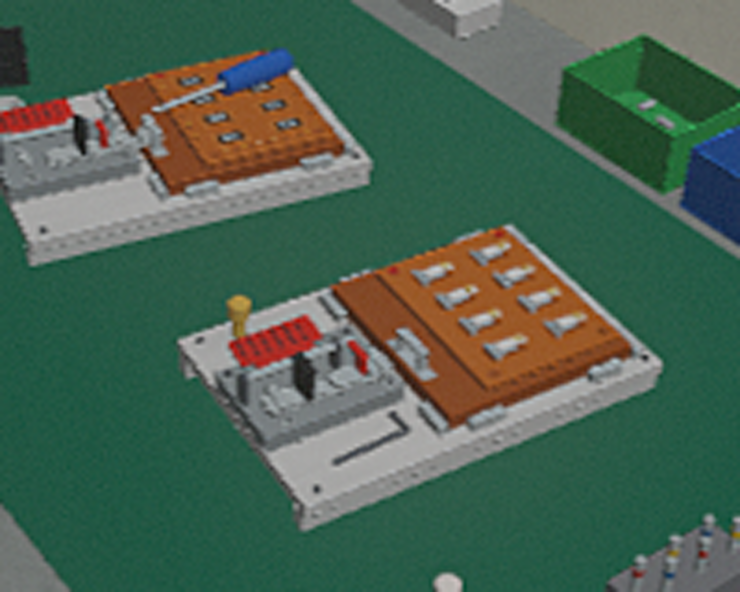

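The right-hand shuttle (crop a, corners about (495,70), (730,95), (692,478), (450,450)) is the one to work on: it has the white clips, the black tab at (610,410) and the red pad at (558,405). The other shuttle's bolt is home. Next I fit the shuttle pose.

```bash
python3 - <<'E'
from h import *
from scipy.optimize import least_squares
P={}
for cam in ("top","side"):
    f=np.load(f"{cam}1.npz"); im=f["im"].astype(int); d=f["d"]
    B,G,R=im[...,0],im[...,1],im[...,2]
    allm=np.ones(d.shape,bool); p=pts(cam,d,allm)
    full=np.full(d.shape+(3,),np.nan); v,u=np.nonzero(d>0); full[v,u]=p
    X,Y,Z=full[...,0],full[...,1],full[...,2]
    box=(X>.36)&(X<.8)&(Y>-.33)&(Y<-.02)
    pl=box&(Z>.02)&(Z<.06)&~((G>R+20))
    n,lab,st,_=cv2.connectedComponentsWithStats(pl.astype(np.uint8),connectivity=4); pl=lab==1+st[1:,4].argmax()
    s=full[pl&(Z<.038)]
    print(cam,"rect",cv2.minAreaRect(s[:,:2].astype(np.float32)), "z",np.median(s[:,2]))
    red=box&(R>150)&(G<70)&(B<70)&(Z>.06)&(X<.56)
    q=full[red]; 
    q=q[np.linalg.norm(q[:,:2]-np.median(q[:,:2],0),axis=1)<.045]
    print(" red",len(q),q.mean(0).round(4),cv2.minAreaRect(q[:,:2].astype(np.float32)))
    blk=box&(R<60)&(G<60)&(B<60)&(Z>.052)&(X<.56)
    q=full[blk]; print(" tab",len(q),q.mean(0).round(4) if len(q) else '', q.min(0) if len(q) else '',q.max(0) if len(q) else '')
E
```

```text
top rect ((0.6000787019729614, -0.16840271651744843), (0.19969670474529266, 0.32015591859817505), 83.22600555419922) z 0.029466719659996594
 red 213 [ 0.4869 -0.1362  0.0729] ((0.48688024282455444, -0.1370006948709488), (0.029092947021126747, 0.066848985850811), 82.36997985839844)
 tab 21 [ 0.4833 -0.1758  0.0846] [ 0.47748122 -0.18687059  0.06991412] [ 0.52451821 -0.1550475   0.08937453]
side rect ((0.6035749912261963, -0.17132815718650818), (0.20441022515296936, 0.3238191604614258), 83.17025756835938) z 0.030214201772897027
 red 125 [ 0.4873 -0.1399  0.0736] ((0.4878807067871094, -0.1378690004348755), (0.030604252591729164, 0.06788811087608337), 78.6725082397461)
 tab 62 [ 0.4825 -0.1758  0.0728] [ 0.44529115 -0.19129328  0.05247278] [ 0.52589772 -0.15113629  0.09045102]
```

```bash
cat >> h.py <<'E'
C=np.array([.6015,-.170]); yaw=np.radians(-6.8)
def W(x,y,z): # shuttle frame -> world
    c,s=np.cos(yaw),np.sin(yaw); return [C[0]+c*x-s*y, C[1]+s*x+c*y, z]
a=(np.pi+yaw)/2; ROT=[np.pi*np.cos(a),np.pi*np.sin(a),0]
E
python3 - <<'E'
from h import *
move_gripper(.036)
print(ik(W(-.140,0,.20),ROT))
movep(W(-.140,0,.20),ROT)
movel(W(-.140,0,.125),v=.15)
s=state();print(s["time_s"],s["ee_pos"],s["gripper_width"],s["ft_force"],s["joints"])
for cam in ("top","side"):
    im,d=get_image(cam)
    cr=im[180:240,270:350] if cam=="top" else im[185:295,210:340]
    cv2.imwrite(f"pics/{cam}2.png",cv2.resize(cr,None,fx=5,fy=5,interpolation=2))
E
```

```text
[-0.56448814  0.03619142  1.8729156   0.          1.23248563 -2.01660208]
4.475 [ 0.46293811 -0.15346719  0.12550681] 0.036081108929566785 [ 0.03649182 -0.53007727 -0.59187591] [-5.64065051e-01  1.43311356e-01  1.92749295e+00  2.02059392e-05
  1.07024054e+00 -2.01656314e+00]
```

View pics/side2.png

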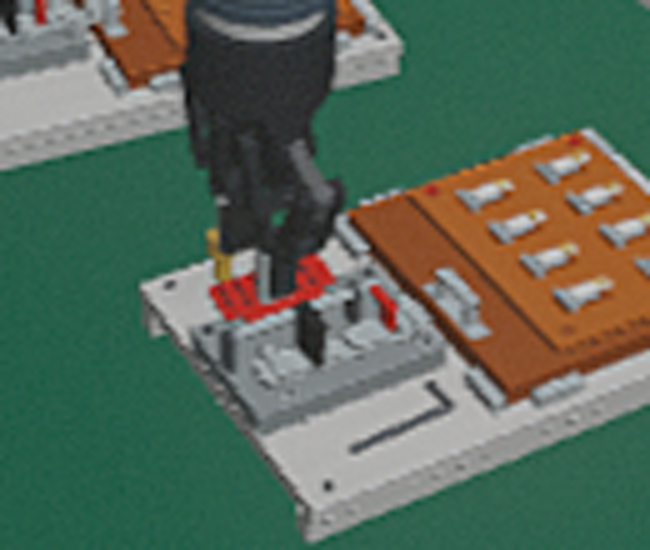

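The gripper stands above the pad and tab, with the near fingertip at about (275,295), clear of everything. Next I descend in steps while watching the force.

```bash
python3 - <<'E'
from h import *
movel(W(-.140,0,.100),v=.1)
z=.100
f0=np.array(state()["ft_force"])
while z>.080:
    z-=.0015
    hit=movel(W(-.140,0,z),v=.03,contact_N=9)
    s=state(); df=np.array(s["ft_force"])-f0
    print(round(s["time_s"],2),round(s["ee_pos"][2],4),df.round(1),hit)
    if hit or df[2]>9: break
E
```

```text
5.22 0.099 [0.5 1.1 0.4] False
5.47 0.097 [-0.7  0.8  0.2] False
5.72 0.0954 [ 0.  -1.3  0.2] False
5.97 0.0939 [-1.2  0.6 -0.1] False
6.22 0.0927 [-0.7  0.1  2.2] False
6.47 0.0911 [0.1 1.5 3.1] False
6.72 0.0895 [1.3 1.3 4.8] False
6.97 0.088 [1.2 1.9 2.9] False
7.22 0.0866 [1.1 3.4 5.7] False
7.47 0.0851 [1.2 3.7 5.3] False
7.72 0.0838 [0.3 4.  6.6] False
7.97 0.0831 [-1.8  3.1 14.7] False
```

Contact came at TCP z = 0.093 and the catch stop at about 0.083, which matches the spring catch. I back off about 1 mm and push the bolt.

```bash
python3 - <<'E'
from h import *
zc=.0832
movel(W(-.140,0,zc),v=.03); sleep(.2)
f0=np.array(state()["ft_force"]); c,s_=np.cos(yaw),np.sin(yaw)
x=-.140
while x<-.098:
    x+=.003
    hit=movel(W(x,0,zc),v=.03,contact_N=14)
    s=state(); F=np.array(s["ft_force"]);p=np.array(s["ee_pos"])-W(0,0,0)
    fx=(F-f0)[0]*c+(F-f0)[1]*s_
    print(round(s["time_s"],2),round(1e3*x),round(1e3*(p[0]*c+p[1]*s_),1),round(s["ee_pos"][2],4),round(fx,1),F.round(1),hit)
    if hit or fx<-14: break
for cam in ("top","side"):
    im,d=get_image(cam)
    cr=im[160:240,260:360] if cam=="top" else im[185:295,210:340]
    cv2.imwrite(f"pics/{cam}3.png",cv2.resize(cr,None,fx=5,fy=5,interpolation=2))
E
```

```text
8.68 -137 -138.2 0.0833 -5.4 [-4.4  4.  12.1] False
8.93 -134 -135.6 0.0833 -8.3 [-7.4  3.3 13.4] False
9.18 -131 -132.8 0.0833 -7.9 [-6.9  3.8 13.9] False
9.43 -128 -130.5 0.0831 -10.5 [-9.4  4.7 15.9] False
9.68 -125 -127.9 0.0831 -12.1 [-11.2   3.2  18.1] False
9.93 -122 -125.0 0.0831 -12.3 [-11.2   5.5  18.5] False
10.18 -119 -122.0 0.0831 -13.3 [-12.1   5.3  18.9] False
10.43 -116 -119.4 0.0831 -14.9 [-13.8   5.2  19.1] False
```

View pics/side3.png

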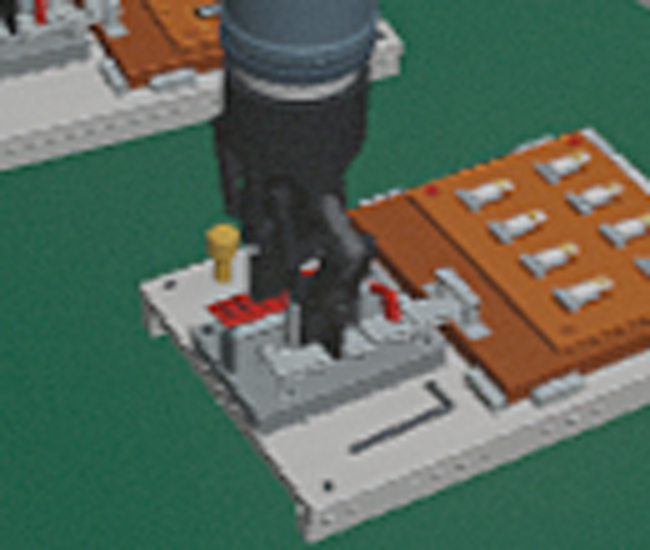

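The side view shows the catch held down, with the tooth up at (385,300), and the bolt nose partway to the keeper at (440,305). The fingertip is pressing hard on the catch stop. I raise about 1 mm to cut friction, still well past 0.22 rad, and keep pushing.

```bash
python3 - <<'E'
from h import *
zc=.0842
c,s_=np.cos(yaw),np.sin(yaw)
movel(W(-.1165,0,zc),v=.03); sleep(.1)
x=-.1165; last=0
while x<-.094:
    x+=.002
    hit=movel(W(x,0,zc),v=.03,contact_N=20)
    s=state(); F=np.array(s["ft_force"]);p=np.array(s["ee_pos"])-W(0,0,0)
    fx=F[0]*c+F[1]*s_
    print(round(s["time_s"],2),round(1e3*x,1),round(1e3*(p[0]*c+p[1]*s_),1),round(s["ee_pos"][2],4),round(fx,1),F.round(1),hit)
    if hit or fx<-22: break
for cam in ("top","side"):
    im,d=get_image(cam)
    cr=im[160:240,260:360] if cam=="top" else im[185:295,210:340]
    cv2.imwrite(f"pics/{cam}4.png",cv2.resize(cr,None,fx=5,fy=5,interpolation=2))
E
```

```text
11.12 -114.5 -117.2 0.0836 -8.3 [-7.9  3.6 10.8] False
11.38 -112.5 -115.2 0.0837 -8.3 [-7.8  4.3 11.8] False
11.62 -110.5 -113.3 0.0836 -9.2 [-8.9  3.  12.3] False
11.88 -108.5 -111.3 0.0836 -9.1 [-8.6  4.5 12.2] False
12.12 -106.5 -109.4 0.0836 -9.3 [-9.   3.2 12.2] False
12.38 -104.5 -107.3 0.0837 -10.2 [-9.9  3.4 11.7] False
12.62 -102.5 -105.3 0.0837 -9.7 [-9.4  3.3 12.1] False
12.88 -100.5 -103.3 0.0837 -8.7 [-8.3  3.5 12.4] False
13.12 -98.5 -101.4 0.0837 -10.2 [-9.8  3.4 12.7] False
13.38 -96.5 -101.2 0.0837 -18.1 [-17.7   4.3  20. ] False
13.62 -94.5 -101.1 0.0836 -27.2 [-26.8   4.8  27.2] False
```

View pics/side4.png

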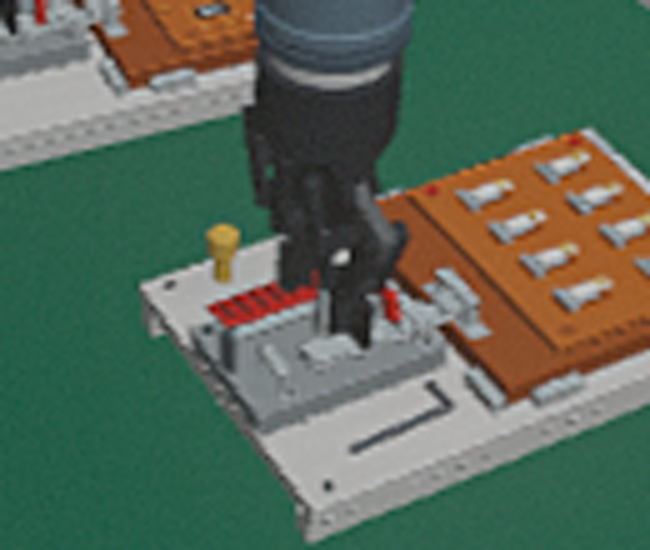

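There is a hard stop at TCP x = -101, against about -102.5 predicted for fully home, and the bolt nose is in the keeper at (450,300). I relieve the push and lift straight off.

```bash
python3 - <<'E'
from h import *
movel(W(-.103,0,.0842),v=.03)
s=state();print(s["ee_pos"],s["ft_force"])
movel(W(-.103,0,.11),v=.06)
movel(W(-.103,0,.25),v=.15)
movep([.30,.15,.35],ROT)
for cam in ("top","side"):
    im,d=get_image(cam); np.savez(f"{cam}5.npz",im=im,d=d)
    cr=im[120:235,265:360] if cam=="top" else im[185:295,210:340]
    cv2.imwrite(f"pics/{cam}5.png",cv2.resize(cr,None,fx=5,fy=5,interpolation=2))
s=state();print(s["time_s"],s["ft_force"])
E
```

```text
[ 0.49933926 -0.15779328  0.08457931] [0.8500876  2.5147237  7.05905144]
17.3417 [-0.09006264 -0.09179653 -0.19473702]
```

View pics/side5.png

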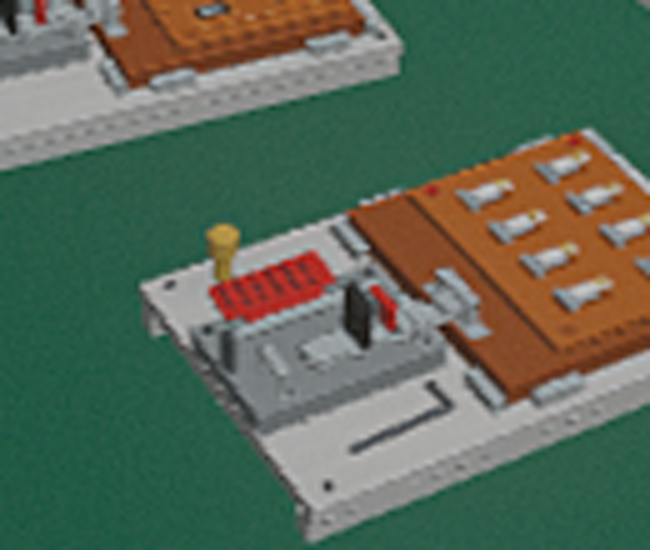

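View pics/top5.png

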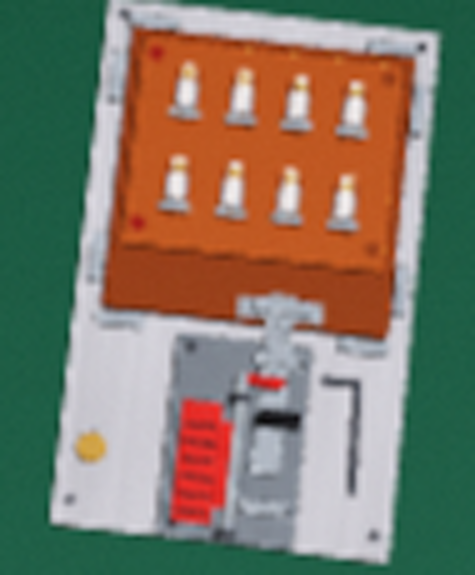

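The bolt nose is in the keeper (top view (280,310)), with the tab forward at (275,418). The red pad is back up as at the start, and the pin, hex key and jig have not moved.

```bash
python3 -c "
from bench import *
print(sign_off())"
```

```text
the job is handed in; nothing more can be done
None
```

The bolt is fully home in the jig's keeper, the catch has sprung up to lock it, and the job is handed in after about 17 s of robot time; the final pictures show the jig and the loose things beside it unmoved.

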